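Take a turbidity reading at the third sensitivity step

TASK

Take a reading of the tube that already stands in the turbidity meter: first push the light hood fully shut over it, then push the sensitivity lever from its rest stop to its third click and no further (with the hood open or beyond the third click the detector is overloaded), then press the round read key fully down and let it come up. Everything is done by pushing with the fingers: leave the tube in its well and the things round the meter where they stand.

Things in the scene. Friction and masses are not known exactly. Their poses are not given: they have to be found in the camera images.
- meter: White and grey bench turbidity meter, fixed, 200 mm deep (x), 260 wide (y). Origin: centre of its underside on the desk; x to its back, y to its left, z up. Front (x -100 to 0 mm): flat deck 45 mm high with lever and key. Back: 75 mm high, sample compartment with hood at the left (y 36 to 130 mm), blank sloping display at the right, up to 90 mm high.
- hood (a joint): Hinge of the light hood, rad: 0 = fully shut, grows as it opens (starts half open, 0.55 to 1.0; goes to 1.35). The hinge is stiff: the hood stays where it is left, and about 1 to 3 N on it moves it.
- hood_hinge (a point): Middle of the hood's hinge line, which runs along the meter's y at the back of the sample compartment: 98 mm behind and 83 mm left of the meter's origin, 76 mm above the desk. Fixed.
- hood_edge (a point): On the hood's outer top face, middle, 6 mm from the free front edge. The hood is a hollow white cover 86 mm long from hinge to free edge, 86 mm wide, 20 mm deep, with a small lip in front; this point lies 80 mm from the hinge line along the hood and 20 mm out on the outer side. Shut, its top is level, 97 mm above the desk.
- lever (a joint): Travel of the sensitivity lever, m: 0 = rest stop at its left end (its start), grows as it slides right (the meter's -y), to 0.075 at the far stop. Detents (clicks) at 0 (rest), 0.015 (first), 0.030 (second), 0.045 (third), 0.060, 0.075. The push needed rises to 5 to 7 N before halfway between two detents, then falls, and the lever snaps on into the next detent by itself.
- lever_top (a point): Top centre of the lever's black thumb piece, 28 mm above the deck, 73 mm above the desk. It is 24 mm along the meter's x, 12 along y, 21 tall (underside 7 mm above the deck), over a slot along y in an aluminium plate with six ticks, one per detent. At rest it is 54 mm in front and 47 mm left of the meter's origin; the deck is bare for 70 mm to its left.
- read_key (a joint): Travel of the read key, m: 0 = up, 0.005 = fully down. Sprung: about 4 N to press it fully, and it comes up when released.
- read_key_top (a point): Centre of the top face of the read key, a round grey key 24 mm across near the right end of the deck (54 mm in front and 92 mm right of the meter's origin), 58 mm above the desk; moves down with the key.
- well (a point): Centre of the mouth of the round sample well (19 mm wide, 68 mm deep) under the hood, 75 mm above the desk.
- sample_tube: Capped sample tube, 76 mm tall, cap 16 mm across, standing loose and upright in the well with its cap 8 mm proud of the mouth, under the open hood. Origin: centre of its underside, which is 68 mm below the mouth of the well. It stays there.
- standard_bottle: White reagent bottle with a screw cap, 50 mm across, 118 mm tall, loose on the desk at the left of the meter. Bystander. Origin: centre of its underside.
- dropper: Dropper bottle, 30 mm across, 91 mm tall, loose on the desk at the right of the meter. Bystander. Origin: centre of its underside.
- pen: Black ball pen, 133 mm long, 10 mm thick, lying loose on the desk at the right of the meter, behind the dropper bottle. Bystander. Origin: middle of its underside.

How it is judged:
On the way, in this order (a step that is already met when the one before it is completed fails the run):
1. the hood is fully shut (within 0.05 rad) (value of joint hood below 0.05 rad), for 0.2 s.
2. the lever rests in its third detent (value of joint lever between 0.0415 and 0.0485 m and velocity of joint lever between -0.02 and 0.02 m/s), for 0.2 s.
3. the read key is pressed fully down (4 mm or more) with the hood shut and the lever in its third detent (value of joint read_key above 0.004 m and value of joint lever between 0.0415 and 0.0485 m and value of joint hood below 0.05 rad).
At the end, for the whole second after the job is handed in: The hood is shut (within 0.05 rad), the lever rests in its third detent (45 mm, within 3.5 mm), the read key is up again (within 1 mm), the tube stands in its well (within 6 mm sideways, not raised) and the bottle, dropper and pen are within 20 mm of where they stood (value of joint hood below 0.05 rad and value of joint lever between 0.0415 and 0.0485 m and velocity of joint lever between -0.005 and 0.005 m/s and value of joint read_key below 0.001 m and horizontal distance between sample_tube and well below 0.006 m and height (world z) of sample_tube below 0.012 m and distance of each of standard_bottle, dropper, pen from where it was at the start of the episode below 0.02 m); the robot touches nothing.
It fails at once if the lever is moved off its rest stop while the hood is still open (value of joint lever above 0.006 m and value of joint hood above 0.08 rad).
It fails at once if the lever is pushed past its third detent towards the fourth (value of joint lever above 0.0535 m).
It fails at once if the read key is pressed before the lever is in its third detent (value of joint read_key above 0.003 m and value of joint lever below 0.0415 m).
It fails at once if the sample tube is lifted out of its seat (height (world z) of sample_tube above 0.017 m).
It fails at once if the bottle, the dropper or the pen is lifted or shoved away (distance of any of standard_bottle, dropper, pen from where it was at the start of the episode above 0.03 m or height (world z) of any of standard_bottle, dropper, pen above 0.015 m).
It also fails if it takes over 64 s, if anything falls off the work surface, if the arm or the gripper's body presses on something with over 40 N, if the wrist force passes 120 N, or if a joint passes its speed limit or range.

ROBOT

A 7-joint arm with a two-finger parallel gripper is mounted at the origin on a cart in front of the work surface, level with it; the furniture and walls round the work are solid. World frame = base frame: x ahead of the robot, y to its left, z up, the work surface at z = 0. Lengths are in m, angles in rad, forces in N, time in s.
With the tool pointing down it reaches from about 0.4 to 0.875 m from the base axis. Payload 19.3 kg.
Tool frame: the origin (TCP) lies at the very end of the fingers, on their centre line; the grasp point (between the pads) lies 19 mm behind it; z points along the fingers, x is the direction in which the jaws open and shut, and the axes are right-handed (so a half turn about z gives the same grasp; the last joint's range is limited). The gripper opens to 85 mm and grips with 20 to 120 N. Pads are 22 mm wide; open, the fingers measure 114 mm over their backs; the gripper's body (76 mm by 85 mm) begins 54 mm behind the grasp point. The pads swing forward as they close: fully open they stand 13 mm farther back than shut.
Start: joints at [-1.222, 0.521, -0.036, 1.599, 0.021, 1.021, -0.113], TCP at [0.254, 0.571, 0.231] pointing down, gripper open.
Joint ranges: [-2.91, 2.91], [-0.3, 2.13], [-1.5, 1.42], [0.17, 2.43], [-1.26, 4.41], [0.16, 1.93], [-2.52, 2.52]. Speed limits (rad/s): [1.89, 1.89, 2.39, 2.39, 3.01, 3.01, 3.01].

INTERFACE

Orientations are given as [roll, pitch, yaw] about the fixed x, y, z axes, in that order (R = Rz(yaw) Ry(pitch) Rx(roll)).
In Python, from workcell import bot gives the robot as it stands.
- The arm moves only by the tool jog_arm, never from a script. Its argument "increments" is a list of rows, each an object of numbers: "wx", "wy", "wz": the turn, a rotation vector about the tool's x, y, z in degrees; "x", "y", "z": the shift along the tool's x, y, z in cm; "claw": the opening in per cent of the stroke, from 0 (shut) to 100 (fully open). A call has 1 to 10 rows; each row is the pose to reach, as a shift and turn from the pose measured when the call began, along the tool's axes at that moment; what a row does not reach only later rows make up. A row lasts 1/8 s, in which the tool goes at most 62.5 mm and 10.7 degrees, less where a joint would pass 70% of its speed; a pose out of reach is approached as far as the arm can. A call with a gripper value outside its range is refused whole. The fingers move at their own pace and stop on an object; "squeeze" is the grip in N (left out, the last holds). Time passes only in rows, so rows that repeat a pose let the fingers close. It gives the time, the measured TCP pose, the force and the opening at its end, in the units of the state.
- bot.observe(): the state, without advancing time (a new reading comes with each control period).
- bot.grab_frame(name): name is "side" or "top"; returns a dict with "pixels" (400x640x3 uint8, red, green, blue), "fov_y" (degrees; the focal length in pixels is half the picture's height over the tangent of half this angle, whatever the lens; pixels are square), "cx", "cy" (the principal point, pixels), "origin" and "orientation" of the camera in the world. Camera axes: x right, y down, z forward; pixel columns grow to the right and rows downward; lengths in m; the calibration is good to about 2 mm. A picture is of the moment at which its call begins. There is no depth.
- bot.job_done(): hands the job in, once; it reports no verdict.
The state is a dict: "clock": time; "qpos": joint angles; "qd": joint speeds; "joint_efforts": joint torques, N m; "position": TCP position; "tool_rot": TCP orientation; "force": force on the tool from outside, world axes, zero at the start; "moment": the same for the moment, N m; "grip_width": finger opening in m.
Only numpy, scipy, OpenCV 4.12 (cv2) and the standard library are available. Lean on these libraries where they do the work, as an engineer would, in place of code of your own. Each camera call takes 0.05 s, during which the arm holds its last target.

## Working session

There is one attempt and no reset: what is moved stays moved. The work goes in short steps, Python scripts to look and compute and a tool call to move; the robot and the scene stay as the last step left them, time stands still between calls to the robot, and variables do not carry over. Pictures are saved under pics/ and viewed, and the job is handed in when it is done.

Besides the shell and the picture viewer there is one more tool, called after ">>>" in YAML: its name, and indented under it one key for each argument. jog_arm: Moves the arm, as the interface text tells. Its arguments: {"type":"object","properties":{"increments":{"type":"array","items":{"type":"object","properties":{"wx":{"type":"number"},"wy":{"type":"number"},"wz":{"type":"number"},"x":{"type":"number"},"y":{"type":"number"},"z":{"type":"number"},"claw":{"type":"number"}}}},"squeeze":{"type":"number"}},"required":["increments"]}

```bash
mkdir -p pics; ls; python3 - <<'E'
from workcell import bot
import cv2
print(bot.observe())
for n in ("side","top"):
    f=bot.grab_frame(n); cv2.imwrite(f"pics/{n}0.png",f["pixels"][:,:,::-1])
    print(n,{k:v for k,v in f.items() if k!="pixels"})
E
```

```text
pics
{'clock': 0.0, 'qpos': array([-1.22218964,  0.5220495 , -0.03632586,  1.60004721,  0.02117765,
        1.0210919 , -0.11280881]), 'qd': array([ 4.18842547e-04,  7.91797337e-05, -1.59376223e-03,  4.42253539e-04,
        1.11586328e-03, -1.55853991e-03, -3.67645394e-04]), 'joint_efforts': array([ 1.77757111e-04, -9.27118635e+01,  1.97966002e+00, -3.69925010e+01,
        1.76648487e-02,  8.18653585e-03, -7.06941364e-05]), 'position': array([0.2540523 , 0.57063852, 0.23068959]), 'tool_rot': array([3.14152323e+00, 1.20985869e-03, 1.15195850e+00]), 'force': array([0.08971995, 1.00496824, 0.32849444]), 'moment': array([-0.01879189,  0.03117538,  0.02491714]), 'grip_width': 0.0852863417133514}
side {'fov_y': 53.183687161942544, 'cx': 317.79251953371534, 'cy': 196.40972367659685, 'origin': array([ 0.44760939, -0.55153375,  0.60455924]), 'orientation': array([-2.23871794,  0.00719295, -0.27940263])}
top {'fov_y': 47.41356136766457, 'cx': 319.69371393458937, 'cy': 189.75822248648998, 'origin': array([0.42365987, 0.08955157, 1.03924702]), 'orientation': array([-2.94275246,  0.01989753, -1.582978  ])}
```

View pics/side0.png

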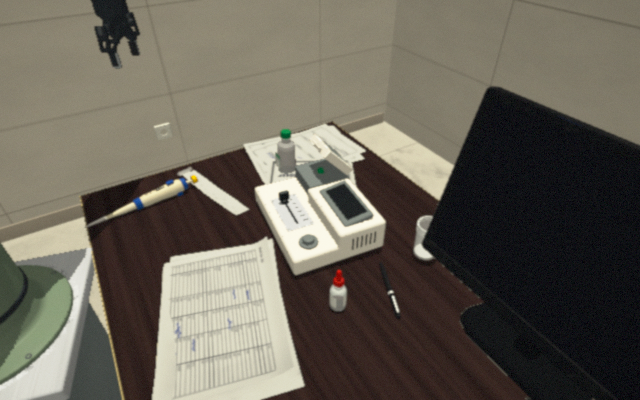

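View pics/top0.png

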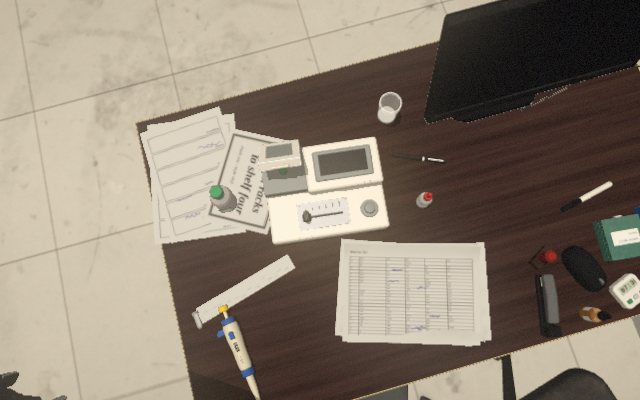

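```bash
python3 - <<'E'
import cv2
a=cv2.imread("pics/top0.png")[120:260,190:400]; cv2.imwrite("pics/topc.png",cv2.resize(a,None,fx=3.8,fy=3.8,interpolation=cv2.INTER_CUBIC))
a=cv2.imread("pics/side0.png")[120:290,240:400]; cv2.imwrite("pics/sidec.png",cv2.resize(a,None,fx=3.5,fy=3.5,interpolation=cv2.INTER_CUBIC))
E
```

```text
(no output)
```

View pics/topc.png

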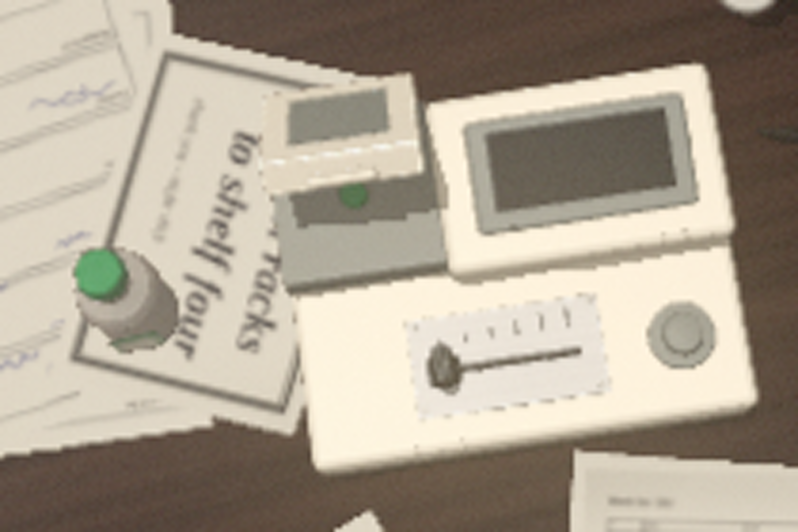

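View pics/sidec.png

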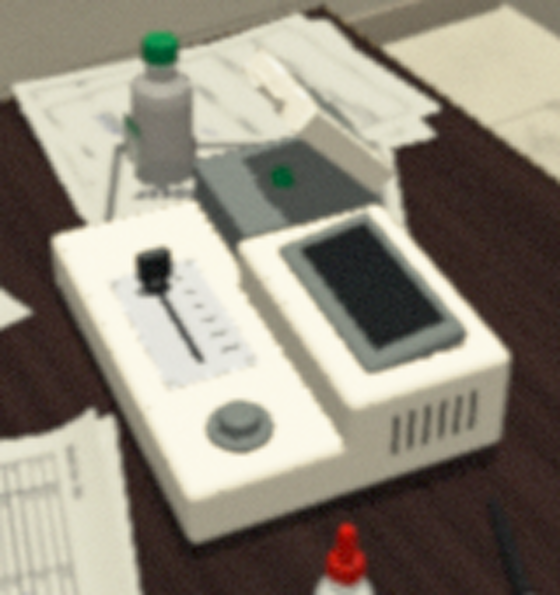

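```bash
cat > h.py <<'E'
import numpy as np
from scipy.spatial.transform import Rotation as R
from scipy.optimize import least_squares
C={"side":(53.183687161942544,317.79251953371534,196.40972367659685,[0.44760939,-0.55153375,0.60455924],[-2.23871794,0.00719295,-0.27940263]),
"top":(47.41356136766457,319.69371393458937,189.75822248648998,[0.42365987,0.08955157,1.03924702],[-2.94275246,0.01989753,-1.582978])}
def proj(n,P):
    fv,cx,cy,o,e=C[n]; f=200/np.tan(np.radians(fv/2))
    q=R.from_euler('xyz',e).inv().apply(np.atleast_2d(P)-o)
    return np.c_[cx+f*q[:,0]/q[:,2],cy+f*q[:,1]/q[:,2]]
def w(m,p):
    p=np.atleast_2d(p); c,s=np.cos(m[2]),np.sin(m[2])
    return np.c_[m[0]+c*p[:,0]-s*p[:,1],m[1]+s*p[:,0]+c*p[:,1],p[:,2]]
E
cat > fit.py <<'E'
from h import *
ob=[]
def T(u,v,p): ob.append(("top",u/3.8+190,v/3.8+120,p))
def S(u,v,p): ob.append(("side",u/3.5+240,v/3.5+120,p))
key=[-.054,-.092,.058]
T(684,328,key); S(240,418,key)
S(152,253,[-.054,.047,.073])
T(318,470,[-.1,.13,.043]); T(757,403,[-.1,-.13,.043])
S(53,240,[-.1,.13,.043]); S(188,495,[-.1,-.13,.043]); S(195,543,[-.1,-.13,0]);
S(500,440,[.1,-.13,0])
def proj1(n,P): return proj(n,P)[0]
def res(m): return np.concatenate([proj1(n,w(m,p))-[u,v] for n,u,v,p in ob])
r=least_squares(res,[.5,.1,0],loss='soft_l1')
m=r.x; print(m,np.degrees(m[2])); print(res(m).reshape(-1,2).round(1))
# hood angle: project candidates
for a in (0.5,.6,.7,.8,.9,1.0):
    P=lambda d,h,y:[.098-d*np.cos(a)-h*np.sin(a)*-1*(-1) if 0 else .098-d*np.cos(a)+h*np.sin(a),y,.076+d*np.sin(a)+h*np.cos(a)]
    E=w(m,[P(.086,.02,.126),P(.086,.02,.040),P(.0,.02,.04)])
    print(a,((proj("top",E)-[190,120])*3.8).round().tolist(),((proj("side",E)-[240,120])*3.5).round().tolist())
for n,p in dict(lever=[-.054,.047,.073],key=key,edge=[.018,.083,.096],well=[.098-.05,.083,.075]).items(): print(n,w(m,p).round(4), ((proj("top",w(m,p))-[190,120])*3.8).round(),((proj("side",w(m,p))-[240,120])*3.5).round())
E
python3 fit.py
```

```text
[0.62308051 0.09695519 0.14164159] 8.115465462340346
[[-0.3  0.2]
 [ 0.1 -2.8]
 [ 0.1 -1. ]
 [-1.2  0.2]
 [ 0.7 -0.6]
 [-1.5 -1.7]
 [ 0.5  1. ]
 [-0.5  2.4]
 [ 0.8  1.1]]
0.5 [[267.0, 212.0], [425.0, 188.0], [410.0, 78.0]] [[228.0, 75.0], [282.0, 140.0], [388.0, 167.0]]
0.6 [[264.0, 198.0], [423.0, 174.0], [410.0, 76.0]] [[237.0, 65.0], [292.0, 129.0], [391.0, 168.0]]
0.7 [[261.0, 184.0], [421.0, 159.0], [410.0, 74.0]] [[246.0, 55.0], [302.0, 119.0], [393.0, 169.0]]
0.8 [[258.0, 168.0], [418.0, 143.0], [410.0, 72.0]] [[256.0, 46.0], [313.0, 109.0], [395.0, 170.0]]
0.9 [[255.0, 152.0], [415.0, 127.0], [409.0, 71.0]] [[267.0, 38.0], [324.0, 101.0], [396.0, 171.0]]
1.0 [[252.0, 136.0], [413.0, 111.0], [409.0, 70.0]] [[278.0, 31.0], [336.0, 93.0], [398.0, 173.0]]
lever [[0.563  0.1359 0.073 ]] [[442. 363.]] [[152. 250.]]
key [[ 0.5826 -0.0017  0.058 ]] [[683. 329.]] [[240. 408.]]
edge [[0.6292 0.1817 0.096 ]] [[357. 241.]] [[235. 163.]]
well [[0.6589 0.1859 0.075 ]] [[353. 198.]] [[278. 178.]]
```

```bash
cat >> h.py <<'E'
M=[0.6231,0.0970,0.1416]
def inc(st,mp,yaw=M[2]):
    T=R.from_euler('xyz',st["tool_rot"]); G=R.from_euler('xyz',[np.pi,0,yaw])
    d=T.inv().apply(w(M,mp)[0]-st["position"])*100
    return d.round(2),np.degrees((T.inv()*G).as_rotvec()).round(2)
def here(st):
    p=st["position"]-[M[0],M[1],0]; c,s=np.cos(M[2]),np.sin(M[2])
    return np.r_[c*p[0]+s*p[1],-s*p[0]+c*p[1],p[2]].round(4)
E
python3 - <<'E'
from workcell import bot
from h import *
s=bot.observe(); print(inc(s,[.06,.083,.21]))
E
```

```text
(array([-18.05,  53.65,   2.1 ]), array([3.000e-02, 5.000e-02, 5.789e+01]))
```

>>> jog_arm:
  increments:
    - {"x": -1.8,"y": 5.4,"z": 0.2,"wz": 6,"claw": 0}
    - {"x": -3.6,"y": 10.7,"z": 0.4,"wz": 12,"claw": 0}
    - {"x": -5.4,"y": 16,"z": 0.6,"wz": 18,"claw": 0}
    - {"x": -7.2,"y": 21.4,"z": 0.8,"wz": 24,"claw": 0}
    - {"x": -9,"y": 26.8,"z": 1,"wz": 30,"claw": 0}
    - {"x": -10.8,"y": 32.2,"z": 1.2,"wz": 36,"claw": 0}
    - {"x": -12.6,"y": 37.6,"z": 1.4,"wz": 42,"claw": 0}
    - {"x": -14.4,"y": 43,"z": 1.6,"wz": 47,"claw": 0}
    - {"x": -16.2,"y": 48.4,"z": 1.9,"wz": 53,"claw": 0}
    - {"x": -18,"y": 53.6,"z": 2.1,"wz": 57.9,"claw": 0}
  squeeze: 40

```text
schema error: expected keys wx, wy, wz, x, y, z, claw
```

```bash
cat > st.py <<'E'
from workcell import bot
from h import *
import sys
s=bot.observe(); print(s["clock"],here(s),s["tool_rot"],s["force"].round(2),s["grip_width"])
a=[float(v) for v in sys.argv[1:4]]
if len(a)==3: print(inc(s,a))
if len(sys.argv)>4:
    import cv2
    n=sys.argv[4]
    f=bot.grab_frame("side")["pixels"][120:290,240:400,::-1]; f=cv2.resize(f,None,fx=3.5,fy=3.5,interpolation=cv2.INTER_CUBIC)
    g=bot.grab_frame("top")["pixels"][120:260,190:400,::-1]; g=cv2.resize(g,None,fx=3.8,fy=3.8,interpolation=cv2.INTER_CUBIC)
    cv2.imwrite(f"pics/{n}s.png",f); cv2.imwrite(f"pics/{n}t.png",g)
E
python3 st.py .06 .083 .16 a
```

```text
0.1 [-0.2985  0.5211  0.2308] [3.14155638e+00 9.03173239e-04 1.15202271e+00] [-0.93 -0.44  0.31] 0.08550277843011335
(array([-18.05,  53.65,   7.1 ]), array([3.000e-02, 5.000e-02, 5.789e+01]))
```

All keys are needed.

>>> jog_arm:
  increments:
    - {"wx": 0,"wy": 0,"x": -1.8,"y": 5.4,"z": 0.2,"wz": 6,"claw": 0}
    - {"wx": 0,"wy": 0,"x": -3.6,"y": 10.7,"z": 0.4,"wz": 12,"claw": 0}
    - {"wx": 0,"wy": 0,"x": -5.4,"y": 16,"z": 0.6,"wz": 18,"claw": 0}
    - {"wx": 0,"wy": 0,"x": -7.2,"y": 21.4,"z": 0.8,"wz": 24,"claw": 0}
    - {"wx": 0,"wy": 0,"x": -9,"y": 26.8,"z": 1,"wz": 30,"claw": 0}
    - {"wx": 0,"wy": 0,"x": -10.8,"y": 32.2,"z": 1.2,"wz": 36,"claw": 0}
    - {"wx": 0,"wy": 0,"x": -12.6,"y": 37.6,"z": 1.4,"wz": 42,"claw": 0}
    - {"wx": 0,"wy": 0,"x": -14.4,"y": 43,"z": 1.6,"wz": 47,"claw": 0}
    - {"wx": 0,"wy": 0,"x": -16.2,"y": 48.4,"z": 1.9,"wz": 53,"claw": 0}
    - {"wx": 0,"wy": 0,"x": -18,"y": 53.6,"z": 2.1,"wz": 57.9,"claw": 0}
  squeeze: 40

```text
clock: 1.45
position: [0.6717, 0.187, 0.2098]
tool_rot: [3.141, 0.001, 0.138]
force: [0.0, 0.8, -0.1]
grip_width: -0.0004
```

```bash
python3 st.py .06 .083 .16 a
```

```text
1.45 [0.0608 0.0822 0.2098] [3.14101186e+00 5.40972132e-04 1.38432232e-01] [ 0.04  0.84 -0.14] -0.0003768656213645756
(array([-0.08, -0.08,  4.98]), array([ 0.03,  0.03, -0.18]))
```

```bash
python3 -c "
import cv2,numpy as np
a=cv2.imread('pics/as.png');b=cv2.imread('pics/at.png');b=cv2.resize(b,(a.shape[1]*0+440,293));a=cv2.resize(a,(360,382))
c=np.zeros((382,800,3),np.uint8);c[:,:360]=a;c[:293,360:]=b;cv2.imwrite('pics/a.png',c)"
```

```text
(no output)
```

View pics/a.png

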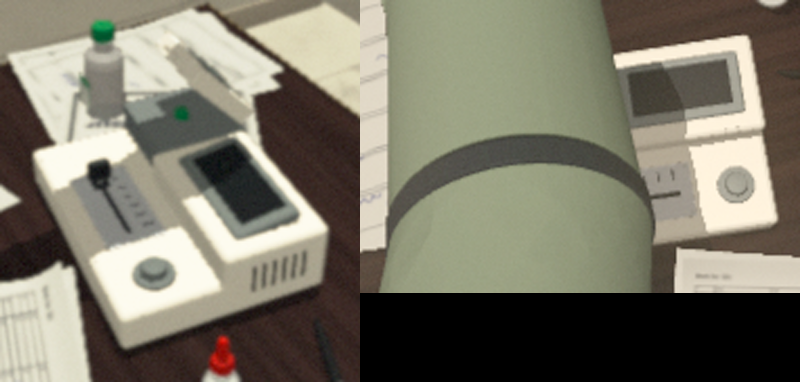

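>>> jog_arm:
  increments:
    - {"wx": 0,"wy": 0,"wz": -0.2,"x": 1.0,"y": -0.1,"z": 2.5,"claw": 0}
    - {"wx": 0,"wy": 0,"wz": -0.2,"x": 1.7,"y": -0.1,"z": 4.8,"claw": 0}
    - {"wx": 0,"wy": 0,"wz": -0.2,"x": 1.7,"y": -0.1,"z": 6.0,"claw": 0}
    - {"wx": 0,"wy": 0,"wz": -0.2,"x": 1.6,"y": -0.1,"z": 6.6,"claw": 0}
    - {"wx": 0,"wy": 0,"wz": -0.2,"x": 1.4,"y": -0.1,"z": 7.0,"claw": 0}
    - {"wx": 0,"wy": 0,"wz": -0.2,"x": 1.1,"y": -0.1,"z": 7.4,"claw": 0}
    - {"wx": 0,"wy": 0,"wz": -0.2,"x": 0.8,"y": -0.1,"z": 7.8,"claw": 0}

```text
clock: 2.42
position: [0.6815, 0.1838, 0.1317]
tool_rot: [3.138, -0.001, 0.136]
force: [0.5, 0.1, 1.3]
grip_width: 0.0001
```

```bash
python3 st.py .0558 .083 .1217 b
```

```text
2.425 [0.0701 0.0777 0.1317] [ 3.13767968e+00 -9.04255334e-04  1.35870506e-01] [0.54 0.15 1.31] 0.0001193623125583104
(array([-1.43, -0.53,  1.  ]), array([ 0.22, -0.05, -0.33]))
```

View pics/bs.png

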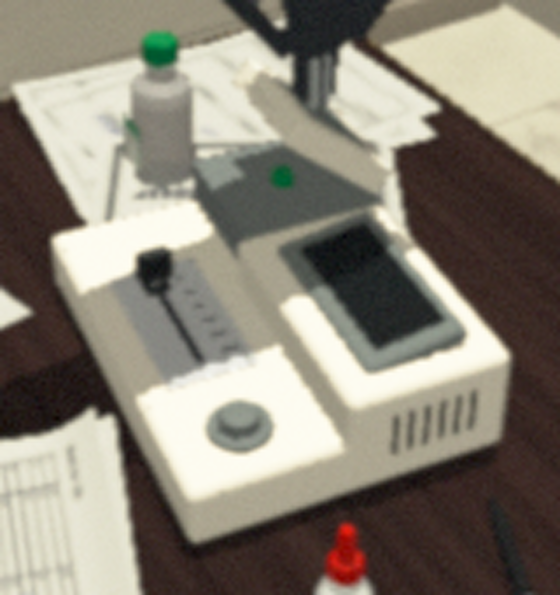

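>>> jog_arm:
  increments:
    - {"wx": 0.2,"wy": 0,"wz": -0.3,"x": -0.5,"y": -0.2,"z": 0.4,"claw": 0}
    - {"wx": 0.2,"wy": 0,"wz": -0.3,"x": -1.0,"y": -0.4,"z": 0.7,"claw": 0}
    - {"wx": 0.2,"wy": 0,"wz": -0.3,"x": -1.4,"y": -0.5,"z": 1.0,"claw": 0}
    - {"wx": 0.2,"wy": 0,"wz": -0.3,"x": -1.7,"y": -0.5,"z": 1.4,"claw": 0}
    - {"wx": 0.2,"wy": 0,"wz": -0.3,"x": -2.0,"y": -0.5,"z": 1.8,"claw": 0}
    - {"wx": 0.2,"wy": 0,"wz": -0.3,"x": -2.2,"y": -0.5,"z": 2.2,"claw": 0}
    - {"wx": 0.2,"wy": 0,"wz": -0.3,"x": -2.4,"y": -0.5,"z": 2.6,"claw": 0}
    - {"wx": 0.2,"wy": 0,"wz": -0.3,"x": -2.6,"y": -0.5,"z": 3.0,"claw": 0}
    - {"wx": 0.2,"wy": 0,"wz": -0.3,"x": -2.8,"y": -0.5,"z": 3.3,"claw": 0}

```text
clock: 3.65
position: [0.6526, 0.1847, 0.0979]
tool_rot: [3.141, 0.0, 0.141]
force: [0.4, 0.1, 1.0]
grip_width: -0.0
```

```bash
python3 st.py .0425 .083 .095 c
```

```text
3.65 [0.0416 0.0826 0.0979] [3.14090039e+00 2.41229506e-04 1.41079455e-01] [0.37 0.09 1.02] -6.078645753358469e-06
(array([ 0.09, -0.04,  0.29]), array([ 0.04,  0.01, -0.03]))
```

View pics/cs.png

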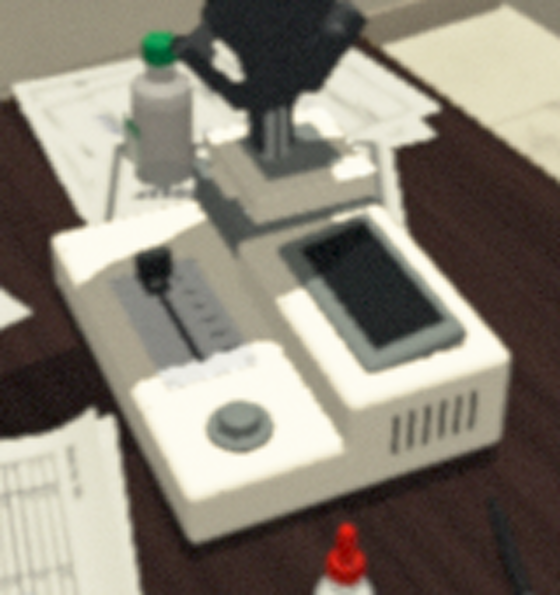

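Nearly shut (hood edge around (250,215) in the crop, small gap). Press slowly until force rises.

>>> jog_arm:
  increments:
    - {"wx": 0,"wy": 0,"wz": 0,"x": 0,"y": 0,"z": 0.2,"claw": 0}
    - {"wx": 0,"wy": 0,"wz": 0,"x": 0,"y": 0,"z": 0.3,"claw": 0}
    - {"wx": 0,"wy": 0,"wz": 0,"x": 0,"y": 0,"z": 0.4,"claw": 0}
    - {"wx": 0,"wy": 0,"wz": 0,"x": 0,"y": 0,"z": 0.4,"claw": 0}

```text
clock: 4.25
position: [0.6528, 0.1847, 0.0962]
tool_rot: [-3.142, -0.0, 0.141]
force: [-13.1, -2.3, 33.3]
grip_width: 0.0001
```

```bash
python3 st.py .0425 .083 .095 d
```

```text
4.25 [0.0418 0.0826 0.0962] [-3.14157794e+00 -4.20582849e-04  1.40873244e-01] [-13.11  -2.29  33.35] 7.663914897222543e-05
(array([ 0.07, -0.04,  0.12]), array([-0.  , -0.02, -0.04]))
```

View pics/ds.png

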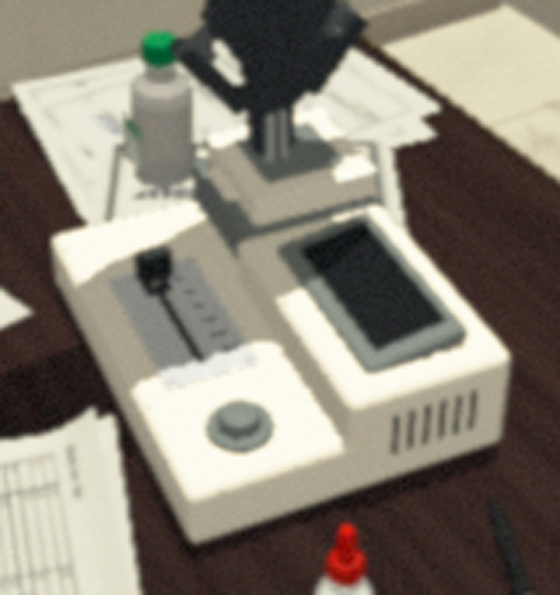

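>>> jog_arm:
  increments:
    - {"wx": 0,"wy": 0,"wz": 0,"x": 0,"y": 0,"z": -0.8,"claw": 0}
    - {"wx": 0,"wy": 0,"wz": 0,"x": 0,"y": 0,"z": -2.5,"claw": 0}
    - {"wx": 0,"wy": 0,"wz": 0,"x": -3,"y": 0,"z": -2.9,"claw": 0}
    - {"wx": 0,"wy": 0,"wz": 0,"x": -6,"y": 0,"z": -2.9,"claw": 0}
    - {"wx": 0,"wy": 0,"wz": 0,"x": -9.6,"y": -0.3,"z": -2.9,"claw": 0}
    - {"wx": 0,"wy": 0,"wz": 0,"x": -9.6,"y": -0.3,"z": -1,"claw": 0}
    - {"wx": 0,"wy": 0,"wz": 0,"x": -9.6,"y": -0.3,"z": 1,"claw": 0}
    - {"wx": 0,"wy": 0,"wz": 0,"x": -9.6,"y": -0.3,"z": 1,"claw": 0}

```text
clock: 5.35
position: [0.5569, 0.1741, 0.0857]
tool_rot: [3.141, 0.001, 0.141]
force: [-0.3, -0.8, 0.7]
grip_width: -0.0005
```

```bash
python3 st.py -.054 .067 .058 e
```

```text
5.35 [-0.0547  0.0857  0.0857] [3.14122052e+00 1.13733397e-03 1.40915197e-01] [-0.27 -0.75  0.69] -0.0005411544720976965
(array([0.07, 1.86, 2.77]), array([ 0.02,  0.07, -0.04]))
```

View pics/es.png

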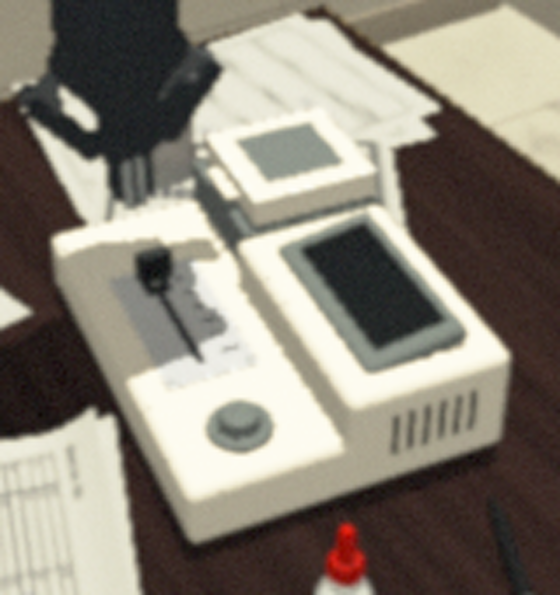

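View pics/et.png

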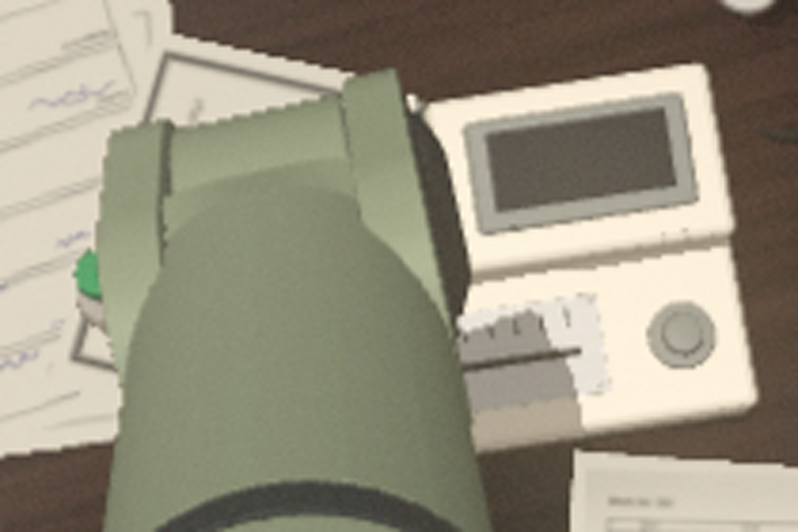

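>>> jog_arm:
  increments:
    - {"wx": 0,"wy": 0,"wz": 0,"x": 0.1,"y": 0,"z": 1.5,"claw": 0}
    - {"wx": 0,"wy": 0,"wz": 0,"x": 0.1,"y": 0.5,"z": 2.8,"claw": 0}
    - {"wx": 0,"wy": 0,"wz": 0,"x": 0.1,"y": 1.2,"z": 2.8,"claw": 0}
    - {"wx": 0,"wy": 0,"wz": 0,"x": 0.1,"y": 1.6,"z": 2.8,"claw": 0}
    - {"wx": 0,"wy": 0,"wz": 0,"x": 0.1,"y": 1.9,"z": 2.8,"claw": 0}
    - {"wx": 0,"wy": 0,"wz": 0,"x": 0.1,"y": 2.1,"z": 2.8,"claw": 0}

```text
clock: 6.2
position: [0.5618, 0.1534, 0.0592]
tool_rot: [-3.141, -0.001, 0.141]
force: [0.1, 1.3, 0.2]
grip_width: 0.0002
```

```bash
python3 st.py -.054 .067 .058 f
```

```text
6.2 [-0.0527  0.0645  0.0592] [-3.14139340e+00 -1.27799192e-03  1.40526009e-01] [0.08 1.32 0.18] 0.0001524538788436265
(array([-0.13, -0.25,  0.12]), array([-0.01, -0.07, -0.06]))
```

View pics/fs.png

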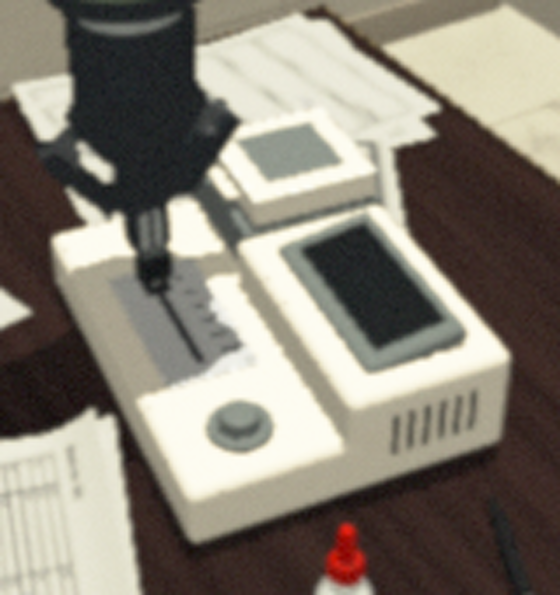

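>>> jog_arm:
  increments:
    - {"wx": 0,"wy": 0,"wz": 0,"x": -0.1,"y": 0.1,"z": 0.1,"claw": 0}
    - {"wx": 0,"wy": 0,"wz": 0,"x": -0.1,"y": 0.1,"z": 0.1,"claw": 0}

```text
clock: 6.55
position: [0.5608, 0.1523, 0.058]
tool_rot: [-3.142, -0.001, 0.141]
force: [-0.1, 0.1, 0.4]
grip_width: 0.0
```

>>> jog_arm:
  increments:
    - {"wx": 0,"wy": 0,"wz": 0,"x": 0,"y": 0.1,"z": 0,"claw": 0}
    - {"wx": 0,"wy": 0,"wz": 0,"x": 0,"y": 0.1,"z": 0,"claw": 0}

```text
clock: 6.8
position: [0.5609, 0.1515, 0.0581]
tool_rot: [-3.141, -0.001, 0.141]
force: [-1.3, 1.8, 0.1]
grip_width: -0.0
```

>>> jog_arm:
  increments:
    - {"wx": 0,"wy": 0,"wz": 0,"x": 0,"y": 0.1,"z": 0,"claw": 0}
    - {"wx": 0,"wy": 0,"wz": 0,"x": 0,"y": 0.1,"z": 0,"claw": 0}

```text
clock: 7.05
position: [0.561, 0.1511, 0.0581]
tool_rot: [-3.141, -0.001, 0.141]
force: [-0.1, 5.4, 0.1]
grip_width: -0.0002
```

```bash
python3 st.py
```

```text
7.05 [-0.0539  0.0623  0.0581] [-3.14068254e+00 -1.04772232e-03  1.41251496e-01] [-0.09  5.35  0.1 ] -0.00015323412287750752
```

>>> jog_arm:
  increments:
    - {"wx": 0,"wy": 0,"wz": 0,"x": 0,"y": 0.15,"z": 0,"claw": 0}
    - {"wx": 0,"wy": 0,"wz": 0,"x": 0,"y": 0.25,"z": 0,"claw": 0}

```text
clock: 7.3
position: [0.5611, 0.15, 0.0581]
tool_rot: [-3.139, -0.001, 0.142]
force: [-1.0, 11.3, -0.2]
grip_width: 0.0
```

>>> jog_arm:
  increments:
    - {"wx": 0,"wy": 0,"wz": 0,"x": 0,"y": 0.15,"z": 0,"claw": 0}
    - {"wx": 0,"wy": 0,"wz": 0,"x": 0,"y": 0.25,"z": 0,"claw": 0}

```text
clock: 7.55
position: [0.5612, 0.1491, 0.0581]
tool_rot: [-3.137, -0.001, 0.143]
force: [-2.2, 12.2, 0.2]
grip_width: 0.0001
```

>>> jog_arm:
  increments:
    - {"wx": 0,"wy": 0,"wz": 0,"x": 0,"y": 0.15,"z": 0,"claw": 0}
    - {"wx": 0,"wy": 0,"wz": 0,"x": 0,"y": 0.25,"z": 0,"claw": 0}

```text
clock: 7.8
position: [0.5613, 0.1484, 0.0582]
tool_rot: [-3.136, -0.001, 0.145]
force: [-3.4, 13.0, 0.8]
grip_width: 0.0001
```

```bash
python3 st.py 0 0 .1 g
```

```text
7.8 [-0.0539  0.0596  0.0582] [-3.13558659e+00 -1.13023448e-03  1.44802265e-01] [-3.38 13.04  0.84] 0.0001158268285663447
(array([ 5.38,  5.96, -4.21]), array([-0.34, -0.06,  0.18]))
```

View pics/gs.png

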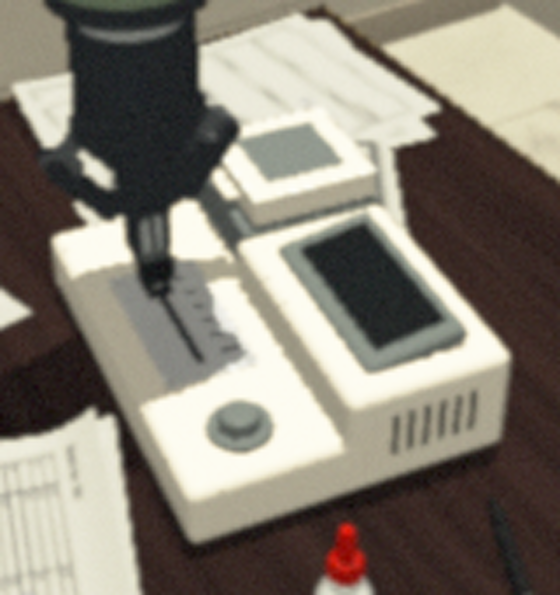

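>>> jog_arm:
  increments:
    - {"wx": 0,"wy": 0,"wz": 0,"x": 0,"y": 0.1,"z": 0,"claw": 0}
    - {"wx": 0,"wy": 0,"wz": 0,"x": 0,"y": 0.1,"z": 0,"claw": 0}
    - {"wx": 0,"wy": 0,"wz": 0,"x": 0,"y": 0.1,"z": 0,"claw": 0}

```text
clock: 8.28
position: [0.5614, 0.1479, 0.0581]
tool_rot: [-3.135, -0.001, 0.145]
force: [-1.3, 6.4, -0.2]
grip_width: 0.0001
```

```bash
python3 st.py; python3 - <<'E'
import cv2,numpy as np
a=[cv2.resize(cv2.imread(f'pics/{n}s.png')[200:420,60:300],None,fx=1.6,fy=1.6) for n in 'eg']
cv2.imwrite('pics/cmp.png',np.hstack(a))
E
```

```text
8.275 [-0.0539  0.0591  0.0581] [-3.13510631e+00 -1.07336302e-03  1.45277483e-01] [-1.28  6.37 -0.25] 8.215887782596393e-05
```

View pics/cmp.png

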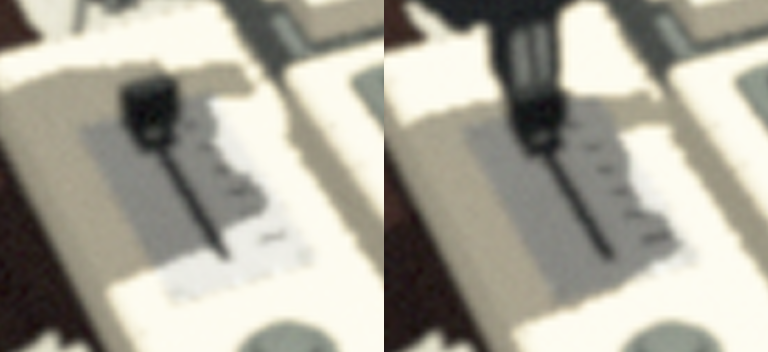

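>>> jog_arm:
  increments:
    - {"wx": -0.3,"wy": 0,"wz": 0.2,"x": 0,"y": 0.1,"z": 0,"claw": 0}
    - {"wx": -0.3,"wy": 0,"wz": 0.2,"x": 0,"y": 0.2,"z": 0,"claw": 0}
    - {"wx": -0.3,"wy": 0,"wz": 0.2,"x": 0,"y": 0.3,"z": 0,"claw": 0}
    - {"wx": -0.3,"wy": 0,"wz": 0.2,"x": 0,"y": 0.4,"z": 0,"claw": 0}

```text
clock: 8.78
position: [0.5616, 0.1462, 0.0581]
tool_rot: [-3.138, -0.001, 0.143]
force: [-2.2, 15.5, 0.0]
grip_width: 0.0002
```

```bash
python3 st.py 0 0 .1 i
```

```text
8.775 [-0.0539  0.0574  0.0581] [-3.13810820e+00 -1.06470581e-03  1.43446335e-01] [-2.25 15.45  0.03] 0.00024613908814117403
(array([ 5.39,  5.73, -4.2 ]), array([-0.2 , -0.06,  0.11]))
```

View pics/is.png

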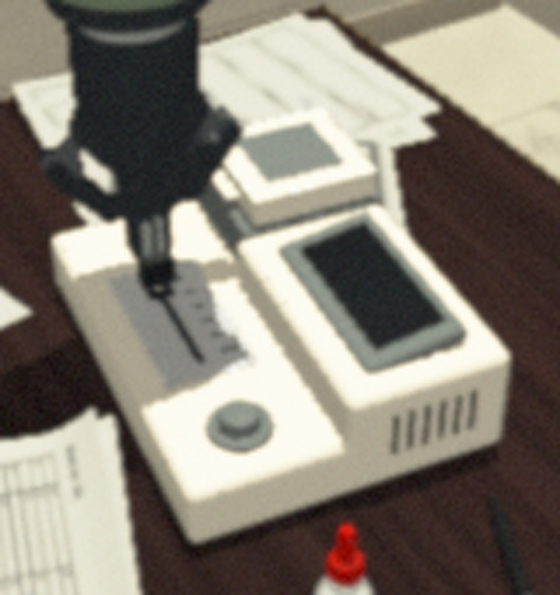

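>>> jog_arm:
  increments:
    - {"wx": -0.3,"wy": 0,"wz": 0.2,"x": 0,"y": 0.1,"z": 0,"claw": 0}
    - {"wx": -0.3,"wy": 0,"wz": 0.2,"x": 0,"y": 0.15,"z": 0,"claw": 0}
    - {"wx": -0.3,"wy": 0,"wz": 0.2,"x": 0,"y": 0.2,"z": 0,"claw": 0}
    - {"wx": -0.3,"wy": 0,"wz": 0.2,"x": 0,"y": 0.25,"z": 0,"claw": 0}

```text
clock: 9.38
position: [0.5619, 0.1445, 0.0581]
tool_rot: [3.141, -0.001, 0.141]
force: [-0.8, 7.9, -2.1]
grip_width: -0.0001
```

>>> jog_arm:
  increments:
    - {"wx": 0,"wy": 0,"wz": 0,"x": 0,"y": 0,"z": 0,"claw": 0}
    - {"wx": 0,"wy": 0,"wz": 0,"x": 0,"y": 0,"z": 0,"claw": 0}

```text
clock: 9.62
position: [0.5619, 0.1444, 0.0581]
tool_rot: [3.141, -0.001, 0.141]
force: [-0.4, 3.2, -1.5]
grip_width: 0.0001
```

```bash
python3 st.py 0 0 .1 j
```

```text
9.625 [-0.0539  0.0555  0.0581] [ 3.14052044e+00 -1.08330343e-03  1.40540011e-01] [-0.43  3.21 -1.49] 5.4149673831183396e-05
(array([ 5.4 ,  5.55, -4.18]), array([ 0.06, -0.06, -0.06]))
```

View pics/js.png

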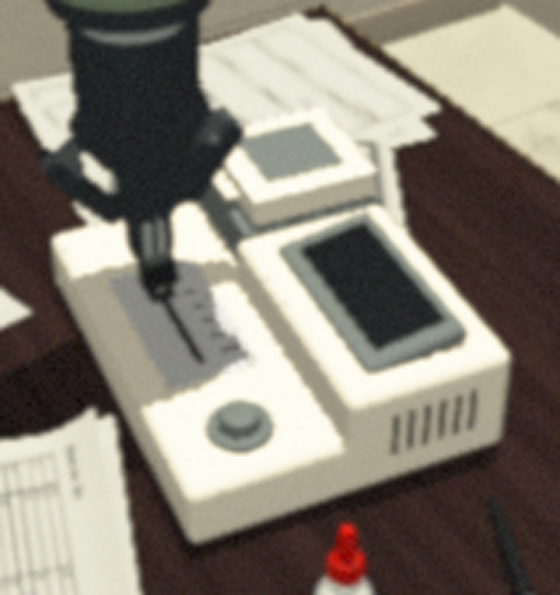

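>>> jog_arm:
  increments:
    - {"wx": 0,"wy": 0,"wz": 0,"x": 0,"y": 0.1,"z": 0,"claw": 0}
    - {"wx": 0,"wy": 0,"wz": 0,"x": 0,"y": 0.15,"z": 0,"claw": 0}
    - {"wx": 0,"wy": 0,"wz": 0,"x": 0,"y": 0.15,"z": 0,"claw": 0}

```text
clock: 10.1
position: [0.562, 0.143, 0.0581]
tool_rot: [3.141, -0.001, 0.141]
force: [-0.3, 3.5, -0.3]
grip_width: -0.0001
```

```bash
python3 st.py 0 0 .1 k
```

```text
10.1 [-0.0539  0.0542  0.0581] [ 3.14072189e+00 -1.02648109e-03  1.40740485e-01] [-0.27  3.45 -0.28] -0.000140262257922529
(array([ 5.4 ,  5.42, -4.18]), array([ 0.05, -0.06, -0.05]))
```

View pics/ks.png

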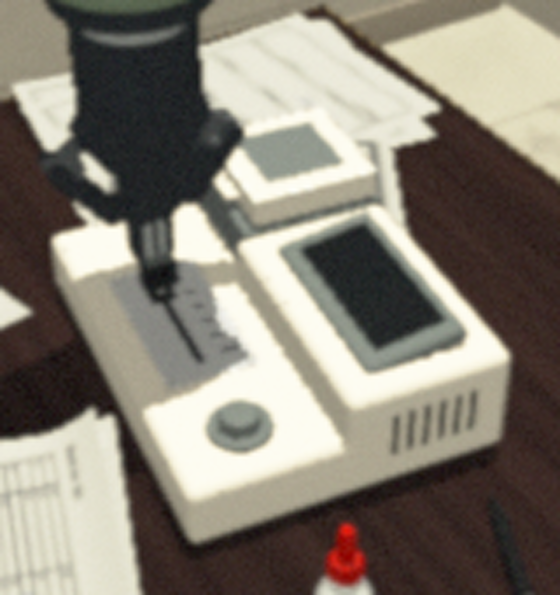

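>>> jog_arm:
  increments:
    - {"wx": 0,"wy": 0,"wz": 0,"x": 0,"y": 0.1,"z": 0,"claw": 0}
    - {"wx": 0,"wy": 0,"wz": 0,"x": 0,"y": 0.1,"z": 0,"claw": 0}

```text
clock: 10.45
position: [0.5623, 0.1417, 0.058]
tool_rot: [3.14, -0.001, 0.14]
force: [0.9, 2.6, -0.7]
grip_width: -0.0003
```

>>> jog_arm:
  increments:
    - {"wx": 0,"wy": 0,"wz": 0,"x": 0,"y": 0.1,"z": 0,"claw": 0}
    - {"wx": 0,"wy": 0,"wz": 0,"x": 0,"y": 0.1,"z": 0,"claw": 0}

```text
clock: 10.7
position: [0.5624, 0.1405, 0.058]
tool_rot: [3.14, -0.001, 0.14]
force: [-0.9, 1.8, -0.4]
grip_width: 0.0004
```

```bash
python3 st.py 0 0 .1 l
```

```text
10.7 [-0.0539  0.0516  0.058 ] [ 3.14025429e+00 -1.00149382e-03  1.40314551e-01] [-0.89  1.83 -0.44] 0.00036523118206554427
(array([ 5.41,  5.16, -4.18]), array([ 0.08, -0.06, -0.07]))
```

View pics/ls.png

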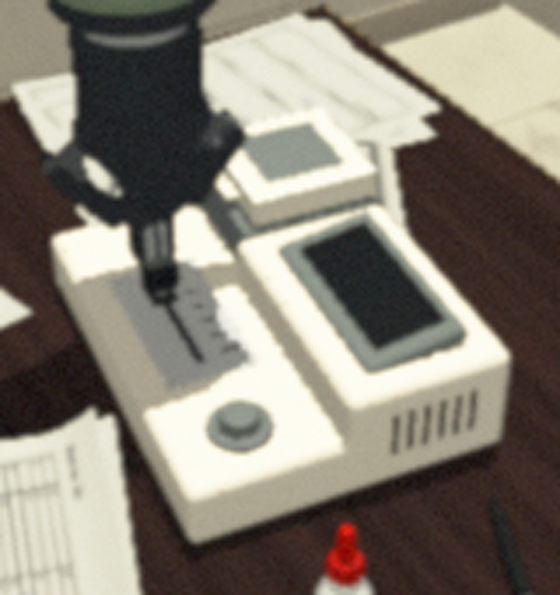

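>>> jog_arm:
  increments:
    - {"wx": 0,"wy": 0,"wz": 0,"x": 0,"y": 0,"z": 0,"claw": 0}
    - {"wx": 0,"wy": 0,"wz": 0,"x": 0,"y": 0,"z": 0,"claw": 0}
    - {"wx": 0,"wy": 0,"wz": 0,"x": 0,"y": 0,"z": 0,"claw": 0}

```text
clock: 11.18
position: [0.5625, 0.14, 0.0581]
tool_rot: [3.14, -0.001, 0.14]
force: [0.4, 0.3, -0.2]
grip_width: 0.0
```

```bash
python3 st.py 0 0 .1 m; python3 - <<'E'
import cv2,numpy as np
from h import *
a=[cv2.resize(cv2.imread(f'pics/{n}s.png')[220:380,110:260],None,fx=2.6,fy=2.6) for n in ('e','m')]
for t in range(0,80,15):
    P=w(M,[[-.054-.012,.047-.006-t/1000,.073],[-.054-.012,.047-.006-t/1000,.052],[-.042,.041-t/1000,.073]])
    print(t,((((proj("side",P)-[240,120])*3.5)-[110,220])*2.6).round().tolist())
cv2.imwrite('pics/cmp2.png',np.hstack(a))
E
```

```text
11.175 [-0.0539  0.0512  0.0581] [ 3.13974795e+00 -1.02028852e-03  1.39916006e-01] [ 0.39  0.34 -0.21] 3.4887319543289784e-05
(array([ 5.41,  5.12, -4.18]), array([ 0.11, -0.06, -0.1 ]))
0 [[72.0, 103.0], [78.0, 172.0], [166.0, 78.0]]
15 [[93.0, 139.0], [99.0, 208.0], [189.0, 113.0]]
30 [[116.0, 176.0], [121.0, 245.0], [212.0, 149.0]]
45 [[138.0, 213.0], [143.0, 283.0], [236.0, 186.0]]
60 [[162.0, 252.0], [167.0, 322.0], [260.0, 223.0]]
75 [[186.0, 291.0], [190.0, 361.0], [285.0, 262.0]]
```

View pics/cmp2.png

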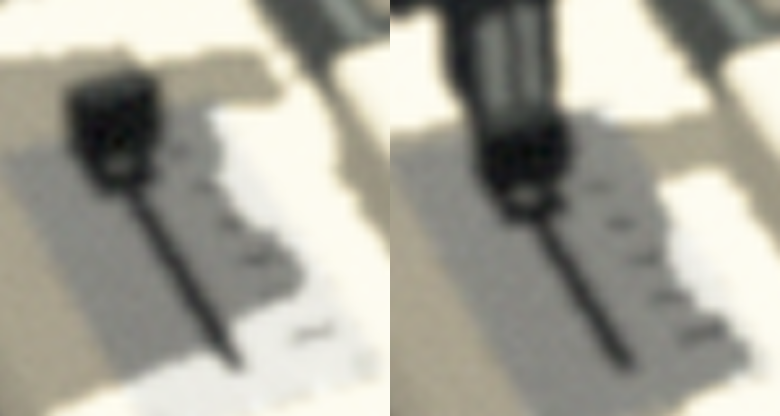

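>>> jog_arm:
  increments:
    - {"wx": 0,"wy": 0,"wz": 0,"x": 0,"y": 0.2,"z": 0,"claw": 0}
    - {"wx": 0,"wy": 0,"wz": 0,"x": 0,"y": 0.4,"z": 0,"claw": 0}
    - {"wx": 0,"wy": 0,"wz": 0,"x": 0,"y": 0.6,"z": 0,"claw": 0}
    - {"wx": 0,"wy": 0,"wz": 0,"x": 0,"y": 0.7,"z": 0,"claw": 0}
    - {"wx": 0,"wy": 0,"wz": 0,"x": 0,"y": 0.85,"z": 0,"claw": 0}
    - {"wx": 0,"wy": 0,"wz": 0,"x": 0,"y": 1.0,"z": 0,"claw": 0}
    - {"wx": 0,"wy": 0,"wz": 0,"x": 0,"y": 1.1,"z": 0,"claw": 0}
    - {"wx": 0,"wy": 0,"wz": 0,"x": 0,"y": 1.2,"z": 0,"claw": 0}

```text
clock: 12.28
position: [0.5636, 0.1318, 0.0581]
tool_rot: [-3.14, -0.001, 0.143]
force: [-3.6, 18.2, 0.5]
grip_width: 0.0001
```

>>> jog_arm:
  increments:
    - {"wx": 0,"wy": 0,"wz": 0,"x": 0,"y": 0,"z": 0,"claw": 0}
    - {"wx": 0,"wy": 0,"wz": 0,"x": 0,"y": 0,"z": 0,"claw": 0}
    - {"wx": 0,"wy": 0,"wz": 0,"x": 0,"y": 0,"z": 0,"claw": 0}

```text
clock: 12.65
position: [0.5636, 0.1322, 0.0582]
tool_rot: [-3.139, -0.001, 0.143]
force: [-0.8, 5.7, 0.5]
grip_width: 0.0001
```

```bash
python3 st.py 0 0 .1 n; cat > cmp.py <<'E'
import cv2,numpy as np,sys
a=[cv2.resize(cv2.imread(f'pics/{n}s.png')[220:380,110:260],None,fx=2.6,fy=2.6) for n in ('e',sys.argv[1])]
cv2.imwrite(f'pics/cmp_{sys.argv[1]}.png',np.hstack(a))
E
python3 cmp.py n
```

```text
12.65 [-0.0539  0.0432  0.0582] [-3.13913726e+00 -1.03560256e-03  1.42832381e-01] [-0.83  5.71  0.51] 0.00014545479195681192
(array([ 5.39,  4.32, -4.19]), array([-0.14, -0.06,  0.07]))
```

View pics/cmp_n.png

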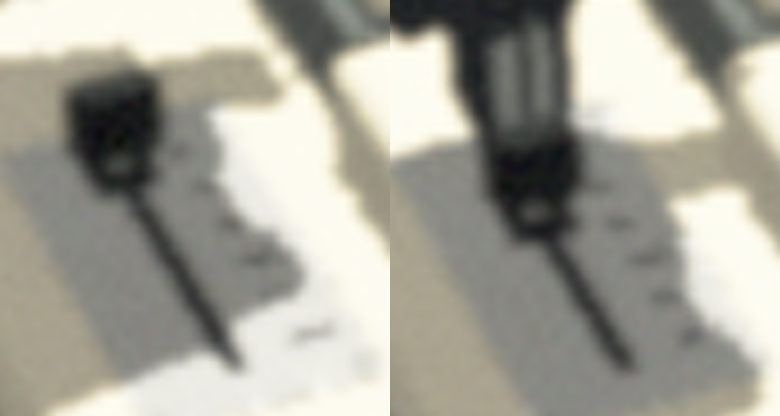

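>>> jog_arm:
  increments:
    - {"wx": -0.2,"wy": 0,"wz": 0.1,"x": 0,"y": 0.2,"z": 0,"claw": 0}
    - {"wx": -0.2,"wy": 0,"wz": 0.1,"x": 0,"y": 0.3,"z": 0,"claw": 0}
    - {"wx": -0.2,"wy": 0,"wz": 0.1,"x": 0,"y": 0.4,"z": 0,"claw": 0}
    - {"wx": -0.2,"wy": 0,"wz": 0.1,"x": 0,"y": 0.4,"z": 0,"claw": 0}

```text
clock: 13.25
position: [0.564, 0.1296, 0.0582]
tool_rot: [-3.141, -0.001, 0.142]
force: [-1.5, 9.2, 0.7]
grip_width: -0.0001
```

```bash
python3 st.py
```

```text
13.25 [-0.0539  0.0406  0.0582] [-3.14108899e+00 -1.00632253e-03  1.42108510e-01] [-1.49  9.19  0.7 ] -0.00014049273340844263
```

>>> jog_arm:
  increments:
    - {"wx": 0,"wy": 0,"wz": 0,"x": 0,"y": 0.1,"z": 0,"claw": 0}
    - {"wx": 0,"wy": 0,"wz": 0,"x": 0,"y": 0.2,"z": 0,"claw": 0}
    - {"wx": 0,"wy": 0,"wz": 0,"x": 0,"y": 0.2,"z": 0,"claw": 0}

```text
clock: 13.62
position: [0.5641, 0.1282, 0.0582]
tool_rot: [-3.14, -0.001, 0.142]
force: [-0.9, 4.7, -0.7]
grip_width: 0.0
```

>>> jog_arm:
  increments:
    - {"wx": 0,"wy": 0,"wz": 0,"x": 0,"y": 0.1,"z": 0,"claw": 0}
    - {"wx": 0,"wy": 0,"wz": 0,"x": 0,"y": 0.1,"z": 0,"claw": 0}

```text
clock: 13.88
position: [0.5642, 0.1273, 0.0581]
tool_rot: [-3.14, -0.001, 0.142]
force: [-1.5, 3.0, -0.3]
grip_width: -0.0
```

>>> jog_arm:
  increments:
    - {"wx": 0,"wy": 0,"wz": 0,"x": 0,"y": 0.1,"z": 0,"claw": 0}
    - {"wx": 0,"wy": 0,"wz": 0,"x": 0,"y": 0.1,"z": 0,"claw": 0}
    - {"wx": 0,"wy": 0,"wz": 0,"x": 0,"y": 0.1,"z": 0,"claw": 0}

```text
clock: 14.25
position: [0.5645, 0.1258, 0.0581]
tool_rot: [-3.141, -0.001, 0.142]
force: [-0.3, 1.1, -0.8]
grip_width: 0.0
```

```bash
python3 st.py 0 0 .1 o; python3 cmp.py o
```

```text
14.25 [-0.054   0.0368  0.0581] [-3.14074836e+00 -8.69444874e-04  1.41993598e-01] [-0.29  1.08 -0.81] 5.396713002168062e-06
(array([ 5.4 ,  3.68, -4.19]), array([-0.05, -0.05,  0.02]))
```

View pics/cmp_o.png

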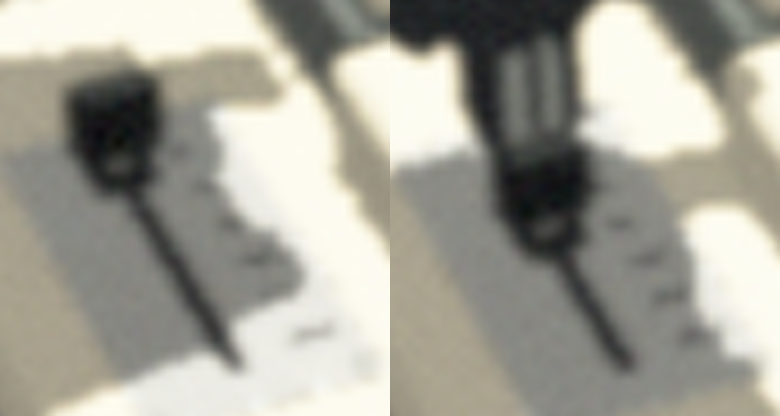

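>>> jog_arm:
  increments:
    - {"wx": 0,"wy": 0,"wz": 0,"x": 0,"y": 0.1,"z": 0,"claw": 0}
    - {"wx": 0,"wy": 0,"wz": 0,"x": 0,"y": 0.25,"z": 0,"claw": 0}
    - {"wx": 0,"wy": 0,"wz": 0,"x": 0,"y": 0.4,"z": 0,"claw": 0}
    - {"wx": 0,"wy": 0,"wz": 0,"x": 0,"y": 0.55,"z": 0,"claw": 0}
    - {"wx": 0,"wy": 0,"wz": 0,"x": 0,"y": 0.7,"z": 0,"claw": 0}
    - {"wx": 0,"wy": 0,"wz": 0,"x": 0,"y": 0.8,"z": 0,"claw": 0}

```text
clock: 15.1
position: [0.5652, 0.1203, 0.0582]
tool_rot: [-3.138, -0.001, 0.144]
force: [-3.9, 14.5, 2.1]
grip_width: 0.0
```

>>> jog_arm:
  increments:
    - {"wx": 0,"wy": 0,"wz": 0,"x": 0,"y": 0.1,"z": 0,"claw": 0}
    - {"wx": 0,"wy": 0,"wz": 0,"x": 0,"y": 0.2,"z": 0,"claw": 0}
    - {"wx": 0,"wy": 0,"wz": 0,"x": 0,"y": 0.3,"z": 0,"claw": 0}
    - {"wx": 0,"wy": 0,"wz": 0,"x": 0,"y": 0.3,"z": 0,"claw": 0}

```text
clock: 15.6
position: [0.5654, 0.1189, 0.0582]
tool_rot: [-3.137, -0.001, 0.145]
force: [-2.8, 9.7, 0.4]
grip_width: -0.0001
```

```bash
python3 st.py
```

```text
15.6 [-0.054   0.0298  0.0582] [-3.13650119e+00 -7.70768330e-04  1.44979485e-01] [-2.85  9.68  0.38] -9.583056938986101e-05
```

>>> jog_arm:
  increments:
    - {"wx": -0.2,"wy": 0,"wz": 0.2,"x": 0,"y": 0.2,"z": 0,"claw": 0}
    - {"wx": -0.2,"wy": 0,"wz": 0.2,"x": 0,"y": 0.3,"z": 0,"claw": 0}
    - {"wx": -0.2,"wy": 0,"wz": 0.2,"x": 0,"y": 0.4,"z": 0,"claw": 0}
    - {"wx": -0.2,"wy": 0,"wz": 0.2,"x": 0,"y": 0.4,"z": 0,"claw": 0}

```text
clock: 16.1
position: [0.5657, 0.1167, 0.0582]
tool_rot: [-3.138, -0.001, 0.143]
force: [-2.3, 11.1, 0.5]
grip_width: -0.0
```

>>> jog_arm:
  increments:
    - {"wx": 0,"wy": 0,"wz": 0,"x": 0,"y": 0.1,"z": 0,"claw": 0}
    - {"wx": 0,"wy": 0,"wz": 0,"x": 0,"y": 0.2,"z": 0,"claw": 0}
    - {"wx": 0,"wy": 0,"wz": 0,"x": 0,"y": 0.2,"z": 0,"claw": 0}

```text
clock: 16.48
position: [0.5658, 0.116, 0.0582]
tool_rot: [-3.137, -0.001, 0.144]
force: [-1.6, 7.4, 0.7]
grip_width: -0.0001
```

```bash
python3 st.py
```

```text
16.475 [-0.054   0.0268  0.0582] [-3.13675121e+00 -5.27629763e-04  1.43767423e-01] [-1.59  7.45  0.66] -7.852004801420122e-05
```

>>> jog_arm:
  increments:
    - {"wx": -0.2,"wy": 0,"wz": 0.2,"x": 0,"y": 0.15,"z": 0,"claw": 0}
    - {"wx": -0.2,"wy": 0,"wz": 0.2,"x": 0,"y": 0.25,"z": 0,"claw": 0}
    - {"wx": -0.2,"wy": 0,"wz": 0.2,"x": 0,"y": 0.25,"z": 0,"claw": 0}

```text
clock: 16.85
position: [0.566, 0.1145, 0.0582]
tool_rot: [-3.139, -0.0, 0.141]
force: [-1.5, 6.7, 0.3]
grip_width: -0.0
```

>>> jog_arm:
  increments:
    - {"wx": 0,"wy": 0,"wz": 0,"x": 0,"y": 0.1,"z": 0,"claw": 0}
    - {"wx": 0,"wy": 0,"wz": 0,"x": 0,"y": 0.15,"z": 0,"claw": 0}
    - {"wx": 0,"wy": 0,"wz": 0,"x": 0,"y": 0.15,"z": 0,"claw": 0}

```text
clock: 17.23
position: [0.5662, 0.1134, 0.0582]
tool_rot: [-3.139, -0.0, 0.141]
force: [-0.9, 3.1, 0.0]
grip_width: -0.0003
```

```bash
python3 st.py 0 0 .1 p; python3 cmp.py p
```

```text
17.225 [-0.0541  0.0242  0.0582] [-3.13876736e+00 -4.78216942e-04  1.41394989e-01] [-0.89  3.09  0.05] -0.00028134640477360794
(array([ 5.41,  2.41, -4.19]), array([-0.16, -0.03, -0.01]))
```

View pics/cmp_p.png

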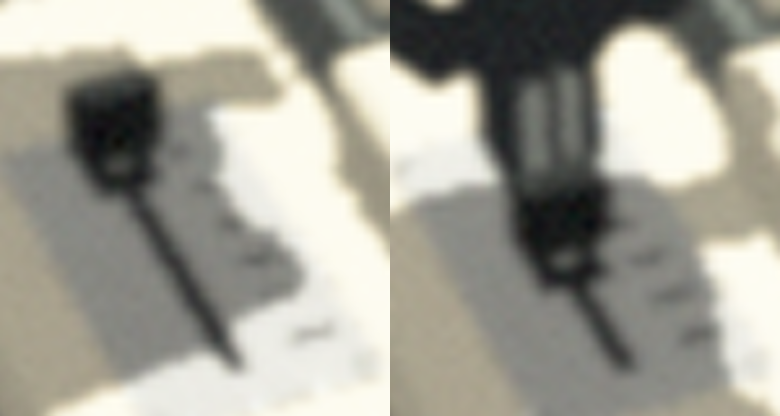

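>>> jog_arm:
  increments:
    - {"wx": 0,"wy": 0,"wz": 0,"x": 0,"y": 0.1,"z": 0,"claw": 0}
    - {"wx": 0,"wy": 0,"wz": 0,"x": 0,"y": 0.2,"z": 0,"claw": 0}
    - {"wx": 0,"wy": 0,"wz": 0,"x": 0,"y": 0.2,"z": 0,"claw": 0}

```text
clock: 17.7
position: [0.5665, 0.1112, 0.0582]
tool_rot: [-3.139, -0.0, 0.141]
force: [-1.6, 2.7, -0.4]
grip_width: 0.0002
```

>>> jog_arm:
  increments:
    - {"wx": 0,"wy": 0,"wz": 0,"x": 0,"y": 0.1,"z": 0,"claw": 0}
    - {"wx": 0,"wy": 0,"wz": 0,"x": 0,"y": 0.1,"z": 0,"claw": 0}
    - {"wx": 0,"wy": 0,"wz": 0,"x": 0,"y": 0.1,"z": 0,"claw": 0}

```text
clock: 18.08
position: [0.5667, 0.1097, 0.0581]
tool_rot: [-3.139, -0.0, 0.141]
force: [-0.7, -0.4, -1.1]
grip_width: -0.0003
```

```bash
python3 st.py
```

```text
18.075 [-0.0541  0.0205  0.0581] [-3.13946282e+00 -4.29548033e-04  1.40923573e-01] [-0.74 -0.45 -1.09] -0.00032592172814874
```

Force fell to zero at ~42.5 mm of finger travel, so the lever should have snapped on. Back off, lift clear and look.

>>> jog_arm:
  increments:
    - {"wx": 0,"wy": 0,"wz": 0,"x": 0,"y": 0,"z": 0,"claw": 0}
    - {"wx": 0,"wy": 0,"wz": 0,"x": 0,"y": -0.8,"z": 0,"claw": 0}
    - {"wx": 0,"wy": 0,"wz": 0,"x": 0,"y": -2.5,"z": 0,"claw": 0}
    - {"wx": 0,"wy": 0,"wz": 0,"x": 0,"y": -2.5,"z": -2.5,"claw": 0}
    - {"wx": 0,"wy": 0,"wz": 0,"x": 0,"y": -2.5,"z": -5.5,"claw": 0}
    - {"wx": 0,"wy": 0,"wz": 0,"x": 0,"y": -2.5,"z": -6,"claw": 0}

```text
clock: 18.82
position: [0.5638, 0.1358, 0.1199]
tool_rot: [-3.139, -0.003, 0.142]
force: [0.1, -0.0, -0.5]
grip_width: 0.0003
```

```bash
python3 st.py -.054 -.092 .1 q; python3 cmp.py q
```

```text
18.825 [-0.0532  0.0468  0.1199] [-3.13869934e+00 -3.05093333e-03  1.41974472e-01] [ 0.1  -0.02 -0.52] 0.0002884145259210708
(array([-0.09, 13.88,  1.95]), array([-0.17, -0.17,  0.02]))
```

View pics/cmp_q.png

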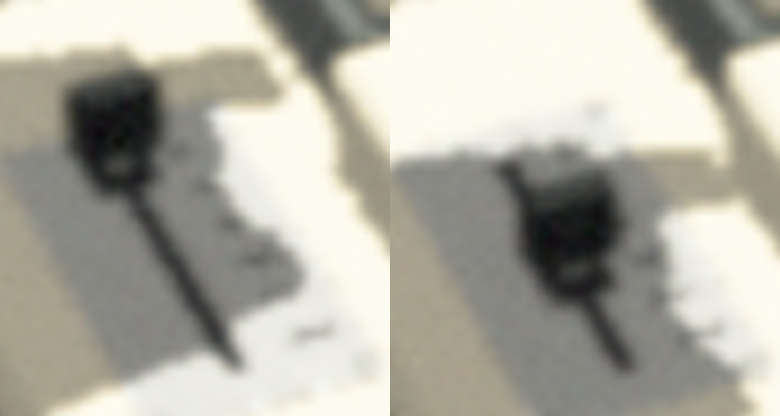

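```bash
python3 - <<'E'
import cv2,numpy as np
from h import *
from workcell import bot
A=cv2.imread('pics/side0.png',0); f=bot.grab_frame("side")["pixels"]; B=cv2.cvtColor(f,cv2.COLOR_RGB2GRAY)
cv2.imwrite('pics/side_r.png',f[:,:,::-1])
k=8
A=cv2.resize(A,None,fx=k,fy=k,interpolation=cv2.INTER_CUBIC);B=cv2.resize(B,None,fx=k,fy=k,interpolation=cv2.INTER_CUBIC)
A=np.minimum(A,60);B=np.minimum(B,60)   # only dark parts
p=lambda t:proj("side",w(M,[-.054,.047-t,.063]))[0]
u,v=(p(0)*k).astype(int); t=A[v-7*k:v+7*k,u-8*k:u+8*k]
u2,v2=(p(.045)*k).astype(int)
S=B[v2-20*k:v2+20*k,u2-20*k:u2+20*k]
r=cv2.matchTemplate(S,t,cv2.TM_CCOEFF_NORMED);_,mx,_,l=cv2.minMaxLoc(r)
d=np.array([u2-20*k+l[0]-(u-8*k),v2-20*k+l[1]-(v-7*k)])/k
print(mx,d,[(x,(p(x)-p(0)).round(2)) for x in (.03,.04,.0425,.045,.0475,.05)])
E
```

```text
0.916346549987793 [ 7.125 11.625] [(0.03, array([4.86, 7.83])), (0.04, array([ 6.53, 10.52])), (0.0425, array([ 6.95, 11.2 ])), (0.045, array([ 7.38, 11.89])), (0.0475, array([ 7.8 , 12.58])), (0.05, array([ 8.23, 13.27]))]
```

>>> jog_arm:
  increments:
    - {"wx": -0.2,"wy": -0.2,"wz": 0,"x": -0.1,"y": 3.5,"z": 0,"claw": 0}
    - {"wx": -0.2,"wy": -0.2,"wz": 0,"x": -0.1,"y": 7.5,"z": 0,"claw": 0}
    - {"wx": -0.2,"wy": -0.2,"wz": 0,"x": -0.1,"y": 11.5,"z": 0,"claw": 0}
    - {"wx": -0.2,"wy": -0.2,"wz": 0,"x": -0.1,"y": 13.9,"z": 1,"claw": 0}
    - {"wx": -0.2,"wy": -0.2,"wz": 0,"x": -0.1,"y": 13.9,"z": 3,"claw": 0}
    - {"wx": -0.2,"wy": -0.2,"wz": 0,"x": -0.1,"y": 13.9,"z": 4.8,"claw": 0}
    - {"wx": -0.2,"wy": -0.2,"wz": 0,"x": -0.1,"y": 13.9,"z": 4.8,"claw": 0}

```text
clock: 19.85
position: [0.5804, -0.0021, 0.0677]
tool_rot: [3.141, 0.006, 0.142]
force: [-0.2, -0.4, -0.4]
grip_width: -0.0001
```

```bash
python3 st.py -.054 -.092 .06 s
```

```text
19.85 [-0.0563 -0.0921  0.0677] [3.14068412 0.00633487 0.14237559] [-0.2  -0.36 -0.38] -6.913452993027405e-05
(array([ 0.23, -0.01,  0.77]), array([0.05, 0.36, 0.04]))
```

View pics/ss.png

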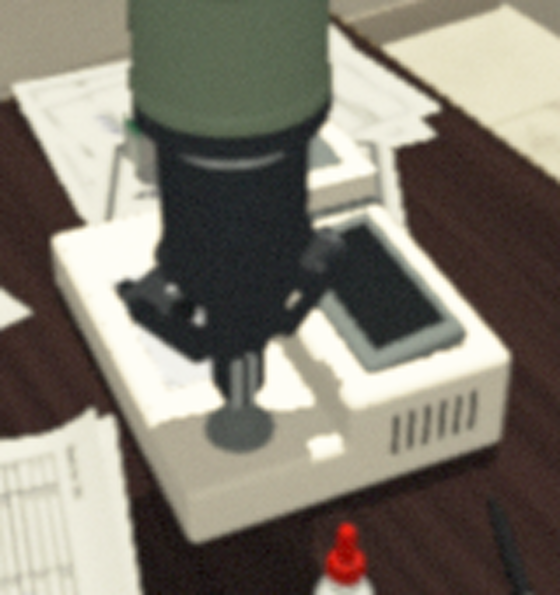

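>>> jog_arm:
  increments:
    - {"wx": 0,"wy": 0.3,"wz": 0,"x": 0.1,"y": 0,"z": 0.5,"claw": 0}
    - {"wx": 0,"wy": 0.3,"wz": 0,"x": 0.2,"y": 0,"z": 0.9,"claw": 0}
    - {"wx": 0,"wy": 0.3,"wz": 0,"x": 0.2,"y": 0,"z": 1.1,"claw": 0}
    - {"wx": 0,"wy": 0.3,"wz": 0,"x": 0.2,"y": 0,"z": 1.3,"claw": 0}
    - {"wx": 0,"wy": 0.3,"wz": 0,"x": 0.2,"y": 0,"z": 1.45,"claw": 0}
    - {"wx": 0,"wy": 0.3,"wz": 0,"x": 0.2,"y": 0,"z": 1.5,"claw": 0}

```text
clock: 20.7
position: [0.5834, -0.0019, 0.0545]
tool_rot: [3.141, -0.002, 0.142]
force: [0.6, 1.4, 2.9]
grip_width: -0.0003
```

>>> jog_arm:
  increments:
    - {"wx": 0,"wy": 0,"wz": 0,"x": 0,"y": 0,"z": 0.1,"claw": 0}
    - {"wx": 0,"wy": 0,"wz": 0,"x": 0,"y": 0,"z": 0.2,"claw": 0}
    - {"wx": 0,"wy": 0,"wz": 0,"x": 0,"y": 0,"z": 0.2,"claw": 0}

```text
clock: 21.08
position: [0.5835, -0.0019, 0.0529]
tool_rot: [3.141, -0.002, 0.142]
force: [-3.4, 0.4, 12.4]
grip_width: 0.0002
```

>>> jog_arm:
  increments:
    - {"wx": 0,"wy": 0,"wz": 0,"x": 0,"y": 0,"z": 0.1,"claw": 0}
    - {"wx": 0,"wy": 0,"wz": 0,"x": 0,"y": 0,"z": 0.15,"claw": 0}
    - {"wx": 0,"wy": 0,"wz": 0,"x": 0,"y": 0,"z": 0.15,"claw": 0}

```text
clock: 21.45
position: [0.5837, -0.0019, 0.0526]
tool_rot: [3.141, -0.002, 0.142]
force: [-9.4, 0.7, 27.9]
grip_width: -0.0
```

>>> jog_arm:
  increments:
    - {"wx": 0,"wy": 0,"wz": 0,"x": 0,"y": 0,"z": -0.8,"claw": 0}
    - {"wx": 0,"wy": 0,"wz": 0,"x": 0,"y": 0,"z": -3,"claw": 0}
    - {"wx": 0,"wy": 0,"wz": 0,"x": 0,"y": 0,"z": -8,"claw": 0}
    - {"wx": 0,"wy": 0,"wz": 0,"x": 0,"y": 0,"z": -14,"claw": 0}
    - {"wx": 0,"wy": 0,"wz": 0,"x": -5,"y": 0,"z": -20,"claw": 0}
    - {"wx": 0,"wy": 0,"wz": 0,"x": -10,"y": 0,"z": -24,"claw": 0}
    - {"wx": 0,"wy": 0,"wz": 0,"x": -15,"y": 0,"z": -24,"claw": 0}
    - {"wx": 0,"wy": 0,"wz": 0,"x": -15,"y": 0,"z": -24,"claw": 0}

```text
clock: 22.45
position: [0.4318, -0.0238, 0.2935]
tool_rot: [-3.141, -0.004, 0.141]
force: [1.7, -0.9, 0.2]
grip_width: 0.0002
```

```bash
python3 st.py -.054 -.092 .06 u; python3 cmp.py u;python3 -c "
from workcell import bot
import cv2
cv2.imwrite('pics/top_u.png',bot.grab_frame('top')['pixels'][:,:,::-1])"
```

```text
22.45 [-0.2064 -0.0926  0.2935] [-3.14093165 -0.00435494  0.14096659] [ 1.72 -0.93  0.22] 0.00024263015050491257
(array([15.14, -0.05, 23.42]), array([-0.04, -0.25, -0.04]))
```

View pics/us.png

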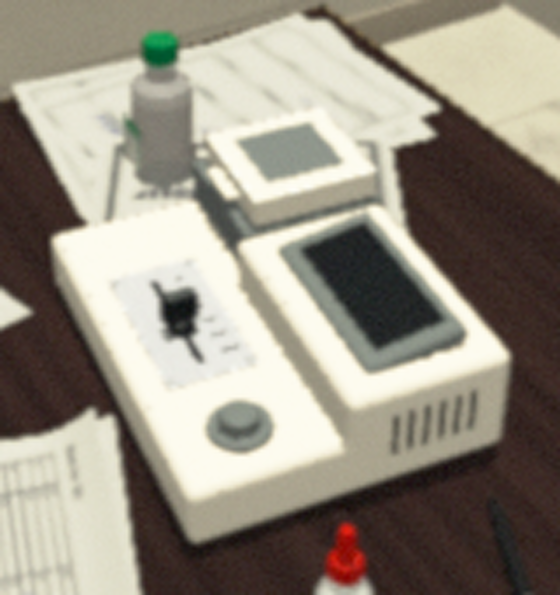

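View pics/top_u.png

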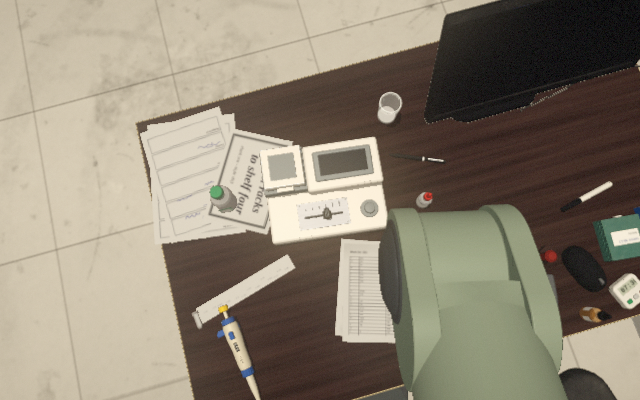

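```bash
python3 -c "
from workcell import bot
print(bot.job_done())"
```

```text
the job is handed in; nothing more can be done
None
```

I handed the job in at about 22.5 s on the robot's clock. All three steps were done in order, and nothing in the last pictures looked wrong, though the hand-in gave no verdict.

- **Hood:** I pushed it shut until it met a hard stop at z = 96 mm, at about 33 N. The last side and top pictures show it level and shut.
- **Lever:** I pushed it one click at a time. After the third click the push force fell to zero at about 42.5 mm of finger travel. Once I backed off, matching the lever in the side picture put it at about 44 mm, within the 41.5–48.5 mm allowed. The last picture shows it still there by eye; I did not measure it again after pressing the key.
- **Read key:** It met its stop at z = 53 mm, about 5 mm below its rest height, at up to 28 N. The last side picture shows it up again.
- **Surroundings:** The bottle, dropper and pen look unmoved in the last top picture. The tube is hidden under the shut hood, so I could not check it directly. The arm is clear of everything.

One thing did not match the description. While the lever was moving, the push read up to about 18 N against the 5–7 N given. When I held it still partway it read about 6 N, so I took the extra for drag while it moves.

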